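# Shift the potter's wheel drive into third

### The arm

A 6-joint arm with a two-finger parallel gripper is mounted at the origin on the work surface. World frame = base frame: x ahead of the robot, y to its left, z up, the work surface at z = 0. Lengths are in m, angles in rad, forces in N, time in s.
With the tool pointing down it reaches from about 0.3 to 0.875 m from the base axis. Payload 6.4 kg.
Tool frame: the origin (TCP) lies on the centre line of the jaws, within the pads' length; the fingertips stand 11 mm ahead of it and the grasp point (between the pads) lies 8 mm behind it; x points along the fingers, y is the direction in which the jaws open and shut, and the axes are right-handed (so a half turn about x gives the same grasp; the last joint's range is limited). The gripper opens to 85 mm and grips with 20 to 120 N. Pads are 22 mm wide; open, the fingers measure 114 mm over their backs; the gripper's body (76 mm by 85 mm) begins 54 mm behind the grasp point. The pads swing forward as they close: fully open they stand 13 mm farther back than shut.
Start: joints at [-1.484, 0.181, 1.607, -0, 1.354, -0.206], TCP at [0.166, -0.551, 0.207] pointing down, gripper open.
Joint ranges: [-2.99, 2.99], [-0.89, 2.07], [0.3, 2.58], [-1.14, 4.28], [0, 2.63], [-3.12, 3.12]. Speed limits (rad/s): [2.57, 2.57, 3.01, 3.14, 3.14, 3.14].

### API

Orientations are given as a unit quaternion [w, x, y, z].
In Python, from bench import ctrl, camera, hand_in gives the robot as it stands. The module is installed in compiled form; this text tells all that it offers.
- The arm moves only by the tool drive_tool, never from a script. Its argument "increments" is a list of rows, each a list of 7 numbers: the shift along the tool's x, y, z in m, then the turn, a rotation vector about the tool's x, y, z in degrees, then the gripper's target within -1 to 1 (fully open at 1, half-way at 0, shut at -1). In form: [[dx, dy, dz, rx, ry, rz, claw], ...]. A call has 1 to 10 rows; each row shifts and turns the commanded pose from where the row before left it, along the tool's axes as they then stand; what a row does not reach is not made up. A row lasts 1/8 s, in which the tool goes at most 62.5 mm and 10.7 degrees, less where a joint would pass 70% of its speed; a pose out of reach is approached as far as the arm can. A call is refused whole if a number of a shift passes 0.0625 or a number of a turn 10.7, either way. A call with a gripper value outside its range is refused whole. The fingers move at their own pace and stop on an object; the grip force is fixed at half the most. Time passes only in rows, so rows that do not move let the fingers close. It gives the time, the measured TCP pose, the force and the opening at its end, in the units of the state.
- ctrl.get_obs(): the state, without advancing time (a new reading comes with each control period).
- camera(name): name is "scene" or "top" or "wrist"; returns a dict with "img" (400x640x3 uint8, red, green, blue), "depth" (400x640 float32, m along the optical axis (not along the pixel's ray), 0 where there is no reading), "fx", "fy", "cx", "cy" (pixels), "k1" (the pictures are not rectified: a ray, as slopes to the right and down, at radius r is drawn at 1 + k1 r^2 times it, then the intrinsics apply), "world_from_camera" (4x4, takes a point from camera to world coordinates); the wrist camera has in their place "hand_eye" (4x4, takes a point from camera to tool coordinates, whose origin is the TCP and whose axes are the tool frame's). Camera axes: x right, y down, z forward; pixel columns grow to the right and rows downward; lengths in m; the calibration is good to about 2 mm. A picture is of the moment at which its call begins: read the wrist's pose just before it.
- hand_in(): hands the job in, once; it reports no verdict.
The state is a dict: "time_s": time; "q": joint angles; "dq": joint speeds; "joint_efforts": joint torques, N m; "eef_pos": TCP position; "eef_rot": TCP orientation; "wrist_force": force on the tool from outside, world axes, zero at the start; "torque": the same for the moment, N m; "opening": opening from 0.0 (shut) to 1.0 (fully open).
Only numpy, scipy, OpenCV 4.12 (cv2) and the standard library are available. Lean on these libraries where they do the work, as an engineer would, in place of code of your own. Each camera call takes 0.05 s, during which the arm holds its last target.

### The job

Put the wheel drive into third gear: push the red-knobbed lever with your fingertips, without pinching or gripping the knob or forcing it, out of the left-hand lane, across the neutral bar of the H-shaped gate to the right-hand lane, then forward (away from the robot) fully home in the third slot, the far right one marked with three green dots. Do not let it enter the fourth slot (near right) on the way, and leave the cup, the bowl and the jar standing where they are.

Things in the scene. Friction and masses are not known exactly. Their poses are not given: they have to be found in the camera images.
- selector: blue gear selector housing fixed to the bench, 150 mm (x) by 130 mm (y), on a steel flange 190 by 170 mm; its top is an aluminium gate plate 114 mm above the bench. Origin: centre of its underside, on the bench. Its x points forward (away from the robot; yaw within 0.4 rad of the world's x), y to the left, z up
- gate (a point): centre of the gate, on the plate's upper side. The gate is an H: lanes along x at y = +20 mm (first slot far, second near) and y = -20 mm (third far, fourth near), joined at x = 0 by the neutral bar, 22 mm wide between two round-nosed tongues 16 mm wide. Each slot has as many dots as its number beside it, green for the third, black for the rest
- third_slot (a point): end of the third slot on the plate's upper side, where the stick passes when the lever is home; the knob's centre is then about 52 mm forward and 37 mm right of the selector's origin, 182 mm above the bench
- cross (a joint): sideways lean of the lever, rad: -0.24 = outer stop of the left lane, +0.24 = outer stop of the right lane, 0 = upright. Stiff, stays where it is left (2 to 4 N at the knob moves it). It passes from -0.17 to +0.17 only while joint shift is within about 0.06 of 0 (round tongue noses guide it from 0.09). Starts in the left lane
- shift (a joint): fore-and-aft lean of the lever, rad: +0.32 = fully forward (end of first or third slot), 0 = neutral, -0.32 = fully back (end of second or fourth). Just as stiff: stays where it is left, no detent or stop at neutral. Starts anywhere along the left lane: forward, back or near neutral
- knob (a point): centre of the lever's knob, a square red and black grip 36 mm wide, 50 mm high, on a 12 mm steel stick, 165 mm from the pivot, which is 30 mm above the selector's origin. In the selector's frame (mm): x = 165 sin(shift), y = -165 cos(shift) sin(cross), z = 30 + 165 cos(shift) cos(cross): upright it spans heights 170 to 220. z runs up along the stick, x forward
- face_far: forward (far) face of the knob, a flat red pad 28 mm wide, 48 mm high; origin: the pad's centre, 2.5 mm under its outer surface, which lies 18 mm from the knob's axis. Pressing this face and its opposite at once counts as pinching
- face_near: near (robot-side) face of the knob, a flat red pad 28 mm wide, 48 mm high; origin: the pad's centre, 2.5 mm under its outer surface, which lies 18 mm from the knob's axis. Pressing this face and its opposite at once counts as pinching
- face_left: left face of the knob, a flat red pad 28 mm wide, 48 mm high; origin: the pad's centre, 2.5 mm under its outer surface, which lies 18 mm from the knob's axis. Pressing this face and its opposite at once counts as pinching
- face_right: right face of the knob, a flat red pad 28 mm wide, 48 mm high; origin: the pad's centre, 2.5 mm under its outer surface, which lies 18 mm from the knob's axis. Pressing this face and its opposite at once counts as pinching
- cup: loose terracotta cup, 72 mm across, 75 mm high, beside the selector; origin: centre of its underside. Leave alone
- bowl: loose terracotta bowl, 90 mm across, 35 mm high, beside the selector; origin: centre of its underside. Leave alone
- jar: loose amber glass jar with a white cap, 66 mm across, 100 mm high, beside the selector; origin: centre of its underside. Leave alone

How it is judged:
By the outcome, as a careful person would: the job done as asked, in the order asked, and still so for the second after the job is handed in, with the robot touching nothing.
It also fails if it takes over 59 s, if anything falls off the work surface, if the arm or the gripper's body presses on something with over 40 N, if the wrist force passes 120 N, or if a joint passes its speed limit or range.

## Working session

There is one attempt and no reset: what is moved stays moved. The work goes in short steps, Python scripts to look and compute and a tool call to move; the robot and the scene stay as the last step left them, time stands still between calls to the robot, and variables do not carry over. Pictures are saved under pics/ and viewed, and the job is handed in when it is done.

Besides the shell and the picture viewer there is one more tool, called after "Emit:" by a JSON object that holds its "fn" and its "kwargs", one argument or row to a line. drive_tool: Moves the arm, as the interface text tells. Its arguments: {"type":"object","properties":{"increments":{"type":"array","items":{"type":"array","items":{"type":"number"}}}},"required":["increments"]}

```bash
mkdir -p pics; cat > h.py <<'E'
import numpy as np, cv2
from bench import ctrl,camera,hand_in
def snap(n,f):
    o=ctrl.get_obs(); c=camera(n); cv2.imwrite('pics/'+f,c['img'][:,:,::-1]); np.savez('pics/'+f+'.npz',**c); return o,c
E
python3 - <<'E'
from h import *
o,c=snap('scene','s0.png'); snap('top','t0.png')
print(o['time_s'],o['eef_pos'],o['eef_rot'],o['wrist_force'],o['opening'])
for n in 'st':
    c=np.load(f'pics/{n}0.png.npz'); print(c['fx'],c['cx'],c['cy'],c['k1'],c['world_from_camera'].round(3))
E
```

```text
0.0 [ 0.16593192 -0.54991747  0.20629833] [ 0.10254359  0.69957825  0.10376776 -0.69950506] [-0.0812549   0.55472438  0.03962112] 0.9984959372213875
484.4267903208898 319.06734340481296 198.64355534565246 -0.10675657030371186 [[-0.326  0.646 -0.69   1.2  ]
 [ 0.945  0.22  -0.241  0.267]
 [-0.004 -0.731 -0.682  0.745]
 [ 0.     0.     0.     1.   ]]
364.0161578918004 318.38662628017704 201.4299020842758 -0.05345033062308455 [[ 0.028 -0.987  0.158  0.446]
 [-0.998 -0.035 -0.046  0.076]
 [ 0.051 -0.157 -0.986  0.92 ]
 [ 0.     0.     0.     1.   ]]
```

View pics/s0.png

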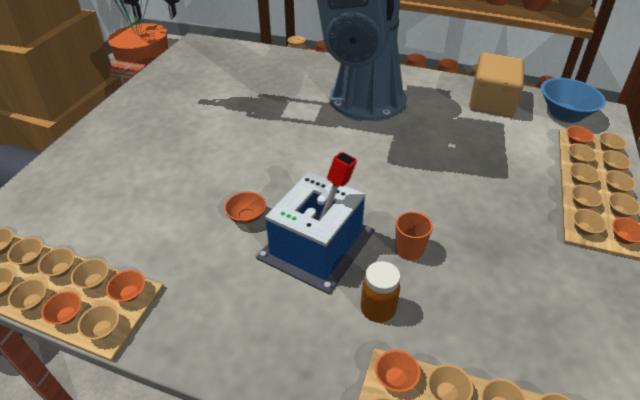

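View pics/t0.png

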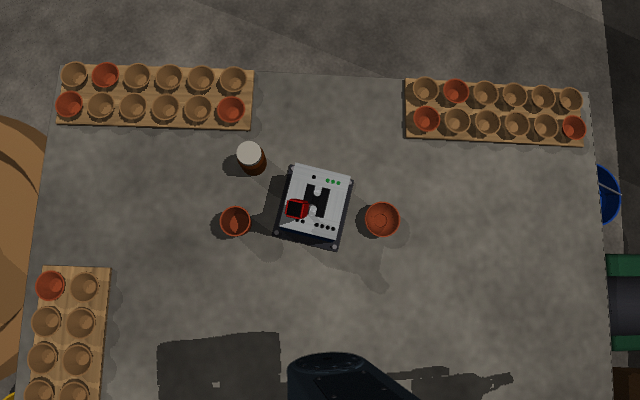

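The views show the selector at about (313,205) in the top image. The lever leans back and left, towards the second slot, with the knob at about (297,209). The cup is to the left, the bowl to the right, and the jar is far-left. Next I'll measure them.

```bash
cat >> h.py <<'E'
def rays(c,uv):
    uv=np.asarray(uv,float).reshape(-1,1,2)
    K=np.array([[c['fx'],0,c['cx']],[0,c['fy'],c['cy']],[0,0,1]],float)
    # r_d = r(1+k1 r^2)
    return cv2.undistortPoints(uv,K,np.array([float(c['k1']),0,0,0,0])).reshape(-1,2)
def cloud(c,T=None):
    T=c['world_from_camera'] if T is None else T
    h,w=c['depth'].shape; v,u=np.mgrid[:h,:w]
    s=rays(c,np.stack([u.ravel(),v.ravel()],1)); d=c['depth'].ravel()[:,None]
    P=np.hstack([s*d,d])@T[:3,:3].T+T[:3,3]
    P[d[:,0]==0]=np.nan
    return P.reshape(h,w,3)
def plane(c,uv,z):
    T=c['world_from_camera']; s=rays(c,uv); d=np.hstack([s,np.ones((len(s),1))])@T[:3,:3].T
    return T[:3,3]+d*((z-T[2,3])/d[:,2:])
E
python3 - <<'E'
from h import *
for n in 'ts':
    c=dict(np.load(f'pics/{n}0.png.npz')); P=cloud(c); hsv=cv2.cvtColor(c['img'],cv2.COLOR_RGB2HSV)
    x,y,z=P[...,0],P[...,1],P[...,2]
    roi=(x>.3)&(x<.7)&(abs(y-.07)<.25)
    m=roi&(z>.106)&(z<.122)&(hsv[...,1]<60)
    m=cv2.morphologyEx(m.astype(np.uint8),cv2.MORPH_OPEN,np.ones((3,3)))
    k,l,st,_=cv2.connectedComponentsWithStats(m); i=1+st[1:,4].argmax(); m=l==i
    pts=P[m][:,:2].astype(np.float32)
    r=cv2.minAreaRect(pts); print(n,'plate',m.sum(),np.nanmedian(z[m]),r)
    ct,_=cv2.findContours(m.astype(np.uint8),cv2.RETR_EXTERNAL,cv2.CHAIN_APPROX_NONE)
    w=plane(c,ct[0].reshape(-1,2),.114)[:,:2].astype(np.float32); print(' by rays',cv2.minAreaRect(w))
    red=roi&(z>.125)&(z<.26)
    kr=red&(hsv[...,1]>150)&((hsv[...,0]<8)|(hsv[...,0]>172))
    print(' red',kr.sum(),np.nanmedian(P[kr],0),np.nanmin(P[kr],0),np.nanmax(P[kr],0))
    for a,zl,zh in (('all',.02,.105),):
        t=roi&(z>zl)&(z<zh)
        k,l,st,ce=cv2.connectedComponentsWithStats(t.astype(np.uint8))
        for j in range(1,k):
            if st[j,4]>80: q=P[l==j]; print('  blob',ce[j].round(),st[j,4],np.percentile(q,2,axis=0).round(3),np.percentile(q,98,axis=0).round(3))
    big=cv2.resize(c['img'][140:260,230:410] if n=='t' else c['img'][140:300,210:440],None,fx=3.3,fy=3.3,interpolation=cv2.INTER_CUBIC)
    cv2.imwrite(f'pics/{n}0z.png',big[:,:,::-1])
E
```

```text
t plate 2830 0.11560056693528947 ((0.5776025652885437, 0.04605214297771454), (0.13028813898563385, 0.15073230862617493), 77.8464584350586)
 by rays ((0.5773001313209534, 0.046117305755615234), (0.1303091198205948, 0.1503632664680481), 77.86097717285156)
 red 229 [0.54621425 0.07647392 0.20925184] [0.52540759 0.06199496 0.17006015] [0.56830555 0.10783932 0.21929525]
  blob [251. 159.] 657 [0.655 0.171 0.027] [0.699 0.229 0.104]
  blob [384. 218.] 469 [ 0.508 -0.167  0.02 ] [ 0.592 -0.084  0.039]
  blob [232. 219.] 433 [0.496 0.195 0.024] [0.562 0.262 0.079]
  blob [307. 234.] 142 [0.491 0.001 0.022] [0.517 0.122 0.103]
s plate 3474 0.11471811751680266 ((0.5775137543678284, 0.0442555770277977), (0.13255320489406586, 0.15624356269836426), 78.29464721679688)
 by rays ((0.5805372595787048, 0.044599611312150955), (0.133334681391716, 0.15661406517028809), 77.84910583496094)
 red 535 [0.56411841 0.08375389 0.19595907] [0.53379607 0.05912061 0.16177747] [0.57231225 0.10605898 0.21804437]
  blob [245. 205.] 578 [ 0.51  -0.168  0.02 ] [ 0.594 -0.085  0.038]
  blob [314. 205.] 315 [ 0.496 -0.008  0.022] [0.573 0.063 0.102]
  blob [315. 244.] 2779 [ 0.527 -0.031  0.022] [0.664 0.121 0.103]
  blob [412. 232.] 1322 [0.499 0.194 0.022] [0.566 0.258 0.076]
  blob [385. 274.] 615 [0.663 0.174 0.04 ] [0.699 0.232 0.103]
```

View pics/t0z.png

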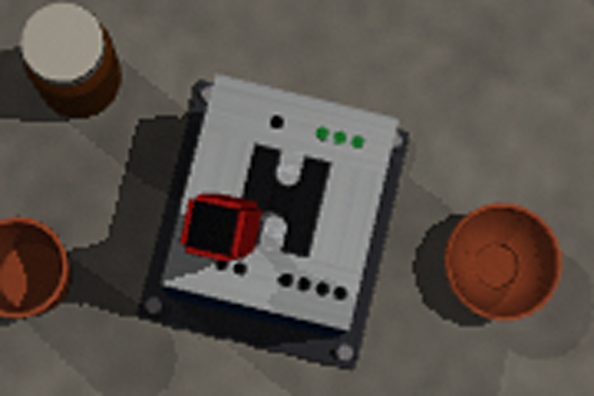

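View pics/s0z.png

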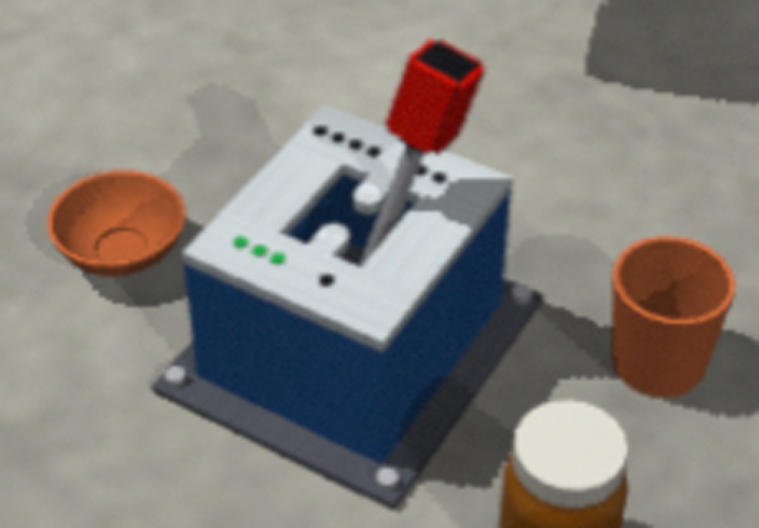

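```bash
python3 - <<'E'
from h import *
a=-.212; ex=np.array([np.cos(a),np.sin(a),0]); ey=np.array([-np.sin(a),np.cos(a),0]); O=np.array([.5777,.0455,0])
Q=[]
for n in 'ts':
    c=dict(np.load(f'pics/{n}0.png.npz')); P=cloud(c)-O; S=np.stack([P@ex,P@ey,P[...,2]],-1)
    m=(abs(S[...,0])<.1)&(abs(S[...,1])<.09)&(S[...,2]>.15)&(S[...,2]<.25)
    k,l,st,ce=cv2.connectedComponentsWithStats(m.astype(np.uint8)); i=1+st[1:,4].argmax()
    q=S[l==i]; print(n,st[i],np.percentile(q,[2,50,98],axis=0).round(4))
    t=q[q[:,2]>np.percentile(q[:,2],50)]; Q.append(q)
Q=np.vstack(Q)
# top face height fit: print by candidate shift/cross the local coords extents
best=[]
for sh in np.arange(-.34,.35,.01):
  for cr in np.arange(-.26,-.1,.01):
    ax=np.array([np.sin(sh),-np.cos(sh)*np.sin(cr),np.cos(sh)*np.cos(cr)])
    xx=np.array([np.cos(sh),np.sin(sh)*np.sin(cr),-np.sin(sh)*np.cos(cr)]); yy=np.cross(ax,xx)
    L=(Q-[0,0,.03])@np.stack([xx,yy,ax],1)-[0,0,.165]
    d=np.max(np.abs(L)-[.018,.018,.025],axis=1)
    best.append((np.mean(np.minimum(abs(d),.006)),sh,cr))
best.sort(); print(best[:5])
E
```

```text
t [285 199  24  20 408] [[-0.0589  0.0115  0.1747]
 [-0.0406  0.0318  0.2118]
 [-0.0191  0.0525  0.2184]]
s [327 152  31  36 725] [[-0.0543  0.0144  0.1566]
 [-0.0232  0.0352  0.1987]
 [-0.0138  0.0512  0.2167]]
[(np.float64(0.0012918898510491535), np.float64(-0.21999999999999992), np.float64(-0.18999999999999995)), (np.float64(0.0013678021493093268), np.float64(-0.21999999999999992), np.float64(-0.19999999999999996)), (np.float64(0.0013776016545974865), np.float64(-0.22999999999999993), np.float64(-0.18999999999999995)), (np.float64(0.0014304479645925814), np.float64(-0.21999999999999992), np.float64(-0.17999999999999994)), (np.float64(0.0014306029466285785), np.float64(-0.22999999999999993), np.float64(-0.19999999999999996))]
```

Measured so far:
- **Selector:** origin about (0.578, 0.0455), yaw about -0.212. The plate measures 150x130 mm at z 0.115, which matches the given sizes.
- **Lever:** second slot, shift about -0.22, cross about -0.19.

Next I'll work out the approach in tool axes.

```bash
cat >> h.py <<'E'
from scipy.spatial.transform import Rotation as R
a=-.212; ex=np.array([np.cos(a),np.sin(a),0]); ey=np.array([-np.sin(a),np.cos(a),0]); ez=np.array([0,0,1.]); O=np.array([.5777,.0455,0])
def rot(o): return R.from_quat(np.roll(o['eef_rot'],-1)).as_matrix()
def sel(p): p=np.asarray(p)-O; return np.stack([p@ex,p@ey,p[...,2]],-1)
def go(x,y,z,o=None):
    "tool-axis shift to bring TCP to selector-frame mm, current orientation"
    o=o or ctrl.get_obs(); Rt=rot(o); p=np.asarray(o['eef_pos']); t=O+ex*x/1e3+ey*y/1e3+ez*z/1e3
    return (Rt.T@(t-p)*1e3).round(1)
def st():
    o=ctrl.get_obs(); print('t',round(o['time_s'],2),'sel mm',(sel(o['eef_pos'])*1e3).round(1),'F sel',np.round([o['wrist_force']@ex,o['wrist_force']@ey,o['wrist_force'][2]],1),'op',round(o['opening'],2)); return o
E
python3 - <<'E'
from h import *
o=st(); Rt=rot(o); print(Rt.round(3))
S=np.stack([ex,ey,ez],1)
for k in range(4):
    t=R.from_euler('z',k*np.pi/2).as_matrix()
    # target: x=-ez, y = cos,sin of selector
    y=S@t@[1,0,0]; x=-ez; T=np.stack([x,y,np.cross(x,y)],1)
    print(k,np.degrees(R.from_matrix(Rt.T@T).as_rotvec()).round(1))
E
```

```text
t 0.1 sel mm [-277.3 -668.8  206.4] F sel [ 0.4 -0.6  0.1] op 1.0
[[-0.     0.289 -0.957]
 [ 0.002 -0.957 -0.289]
 [-1.    -0.002 -0.   ]]
0 [-61.1  -0.1   0.1]
1 [-1.511e+02 -1.000e-01  0.000e+00]
2 [1.189e+02 1.000e-01 1.000e-01]
3 [28.9  0.   0.1]
```

Emit:
{"fn": "drive_tool", "kwargs": {
  "increments": [
    [-0.04, 0, 0, 9.6, 0, 0, -1],
    [-0.04, 0, 0, 9.6, 0, 0, -1],
    [-0.03, 0, 0, 9.7, 0, 0, -1],
    [0, -0.05, -0.013, 0, 0, 0, -1],
    [0, -0.05, -0.013, 0, 0, 0, -1],
    [0, -0.05, -0.013, 0, 0, 0, -1],
    [0, -0.05, -0.013, 0, 0, 0, -1]
  ]
}}

```text
time_s: 0.98
eef_pos: [0.2592, -0.3642, 0.3168]
eef_rot: [0.075, -0.703, 0.075, 0.703]
wrist_force: [0.6, 0.2, 0.2]
opening: 0.007
```

```bash
python3 - <<'E'
from h import *
o=st(); print(rot(o).round(3),o['q'],go(-105,30,316))
E
```

```text
t 0.97 sel mm [-225.1 -467.5  316.8] F sel [0.5 0.3 0.2] op 0.01
[[-0.    -0.21  -0.978]
 [ 0.001 -0.978  0.21 ]
 [-1.    -0.001  0.   ]] [-1.21901165e+00 -1.91388304e-01  1.75894444e+00  1.98106330e-04
  1.57461376e+00  5.63810265e-01] [   1.  -497.5 -120.1]
```

Emit:
{"fn": "drive_tool", "kwargs": {
  "increments": [
    [0, -0.05, -0.012, 0, 0, 0, -1],
    [0, -0.05, -0.012, 0, 0, 0, -1],
    [0, -0.05, -0.012, 0, 0, 0, -1],
    [0, -0.05, -0.012, 0, 0, 0, -1],
    [0, -0.05, -0.012, 0, 0, 0, -1],
    [0, -0.05, -0.012, 0, 0, 0, -1],
    [0, -0.05, -0.012, 0, 0, 0, -1],
    [0, -0.05, -0.012, 0, 0, 0, -1],
    [0, -0.05, -0.012, 0, 0, 0, -1],
    [0, -0.04, -0.012, 0, 0, 0, -1]
  ]
}}

```text
time_s: 2.22
eef_pos: [0.4793, 0.09, 0.3169]
eef_rot: [0.074, -0.703, 0.074, 0.703]
wrist_force: [0.5, -1.3, -0.2]
opening: -0.002
```

```bash
python3 - <<'E'
from h import *
o=st(); print(rot(o).round(3),o['q'],go(-95,30,183))
o,c=snap('wrist','w1.png'); snap('scene','s1.png'); snap('top','t1.png')
print(c['hand_eye'].round(3))
E
```

```text
t 2.23 sel mm [-105.5   22.8  316.9] F sel [ 0.7 -1.1 -0.2] op -0.0
[[-0.    -0.209 -0.978]
 [ 0.    -0.978  0.209]
 [-1.    -0.     0.   ]] [-5.83961072e-02 -9.22468795e-02  1.67154521e+00  7.28776900e-05
  1.56270654e+00  1.72278136e+00] [133.9  -7.2 -10.6]
[[ 0.    -0.298  0.955 -0.166]
 [ 1.     0.001  0.    -0.001]
 [-0.001  0.955  0.298 -0.074]
 [ 0.     0.     0.     1.   ]]
```

View pics/w1.png

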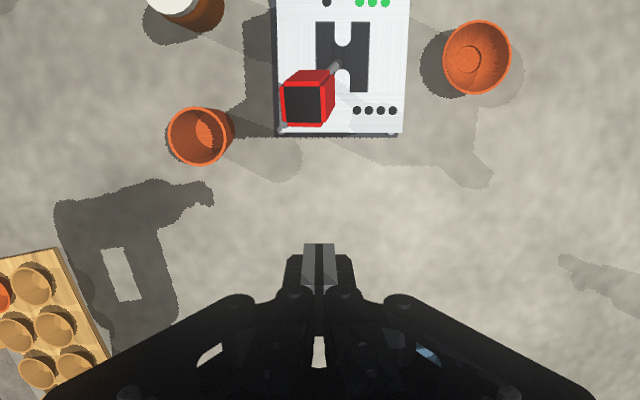

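View pics/s1.png

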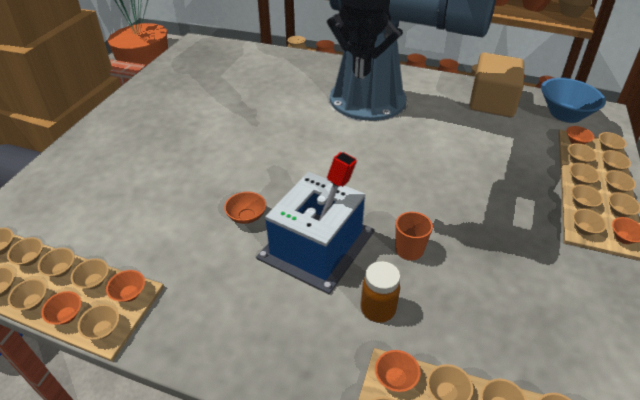

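View pics/t1.png

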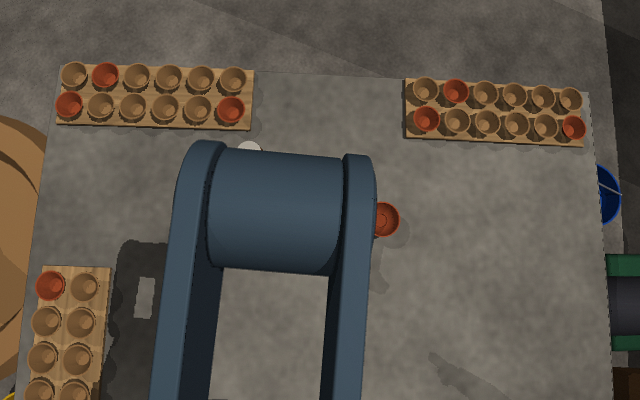

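The wrist view shows the lever near the second slot (knob cap at about (304,104)) and the closed fingertips at about (319,262). The cup, bowl and jar are undisturbed. I'll check geometry and tip dimensions from this view.

```bash
cat >> h.py <<'E'
def wcloud(c,o):
    T=np.eye(4); T[:3,:3]=rot(o); T[:3,3]=o['eef_pos']; return cloud(c,T@c['hand_eye'])
def knob(c,o,show=True):
    P=wcloud(c,o); S=sel(P)*1e3
    m=(abs(S[...,0])<100)&(abs(S[...,1])<90)&(S[...,2]>155)&(S[...,2]<230)
    hsv=cv2.cvtColor(c['img'],cv2.COLOR_RGB2HSV)
    red=m&(hsv[...,1]>130)&((hsv[...,0]<10)|(hsv[...,0]>170))
    m2=cv2.dilate(red.astype(np.uint8),np.ones((5,5)))>0
    k,l,s_,ce=cv2.connectedComponentsWithStats(red.astype(np.uint8))
    cap=m&(S[...,2]>205)&(hsv[...,2]<90)
    # cap contour
    k,l,s_,ce=cv2.connectedComponentsWithStats(cap.astype(np.uint8)); i=1+s_[1:,4].argmax()
    q=S[l==i]; q=q[np.isfinite(q[:,0])]
    cc=np.median(q,0); n=np.linalg.svd(q-q.mean(0),full_matrices=False)[2][2]; n=n*np.sign(n[2])
    print('cap px',ce[i].round(),s_[i,4],'cap centre',cc.round(1),'extent',np.percentile(q,[2,98],axis=0).round(1).tolist(),'normal',n.round(3))
    v=cc-[0,0,30]; r=np.linalg.norm(v); sh=np.arcsin(v[0]/r); cr=np.arctan2(-v[1],v[2]); print('r',r.round(1),'shift',sh.round(3),'cross',cr.round(3))
E
python3 - <<'E'
from h import *
c=dict(np.load('pics/w1.png.npz')); o=ctrl.get_obs(); knob(c,o); P=wcloud(c,o); S=sel(P)*1e3
hsv=cv2.cvtColor(c['img'],cv2.COLOR_RGB2HSV)
m=(S[...,2]>108)&(S[...,2]<120)&(hsv[...,1]<50)&(abs(S[...,0])<110)
m=cv2.morphologyEx(m.astype(np.uint8),cv2.MORPH_OPEN,np.ones((3,3)))
print('plate',np.nanmedian(S[m>0],0),cv2.minAreaRect(S[m>0][:,:2].astype(np.float32)))
he=cloud(c,c['hand_eye'])*1e3
m=(he[...,0]>-60)&(abs(he[...,1])<50)&(abs(he[...,2])<30)
for lo in range(-60,20,8):
    q=he[m&(he[...,0]>=lo)&(he[...,0]<lo+8)]
    if len(q): print(lo,len(q),np.percentile(q,[1,99],axis=0).round(1).tolist())
E
```

```text
cap px [302. 104.] 1232 cap centre [-42.9  35.2 210.6] extent [[-56.1, 22.8, 206.2], [-30.4, 48.7, 215.0]] normal [-0.212  0.187  0.959]
r 189.0 shift -0.229 cross -0.193
plate [  1.12631531 -13.38339729 112.81442071] ((-11.374717712402344, -0.19659423828125), (129.58160400390625, 130.83465576171875), 0.3330080211162567)
-60 599 [[-60.0, -13.9, -10.2], [-52.1, 12.6, 3.7]]
-52 715 [[-51.9, -14.0, -10.1], [-44.1, 12.7, -4.8]]
-44 609 [[-43.9, -14.0, -10.1], [-36.2, 12.6, -4.8]]
-36 445 [[-35.9, -13.4, -10.0], [-28.1, 11.9, -4.9]]
-28 34 [[-28.0, -7.0, -9.8], [-25.9, 5.5, -8.9]]
```

```bash
python3 - <<'E'
from h import *
c=dict(np.load('pics/w1.png.npz')); he=cloud(c,c['hand_eye'])*1e3
for r in range(236,300,6): print(r,he[r,312].round(1),c['depth'][r,312],c['img'][r,312])
r=262
print([(k,he[r,k].round(0).tolist()) for k in range(290,350,6)])
# project tip point
K=np.array([[c['fx'],0,c['cx']],[0,c['fy'],c['cy']],[0,0,1]],float); T=np.linalg.inv(c['hand_eye'])
for p in ([.011,0,-.011],[.011,0,.011],[0,0,0],[.011,.0145,-.011],[.011,-.0075,-.011]):
    v=T[:3,:3]@p+T[:3,3]; print(p,cv2.projectPoints(v.reshape(1,1,3),np.zeros(3),np.zeros(3),K,np.array([float(c['k1']),0,0,0,0]))[0].ravel())
E
```

```text
236 [317.5 -10.6 140.3] 0.52556264 [192 187 171]
242 [316.7 -10.6 149.9] 0.5276747 [193 188 174]
248 [-32.5  -3.5  -9.6] 0.14676996 [102 100  99]
254 [-38.3  -3.3  -9.7] 0.14121467 [99 98 96]
260 [-42.6  -3.3  -9.3] 0.13727787 [96 98 95]
266 [-48.9  -3.2 -10. ] 0.13107035 [96 96 95]
272 [-52.4  -3.1  -9.4] 0.12787835 [95 96 93]
278 [-57.   -3.   -9.7] 0.12340904 [94 94 92]
284 [-60.9  -2.9  -9.6] 0.1196834 [79 78 75]
290 [-61.1  -2.9  -7.3] 0.12020315 [91 92 92]
296 [-69.6  -2.8 -10.5] 0.11114985 [31 32 30]
[(290, [-37.0, -13.0, -5.0]), (296, [-37.0, -10.0, -5.0]), (302, [-45.0, -7.0, -10.0]), (308, [-44.0, -5.0, -9.0]), (314, [-45.0, -2.0, -9.0]), (320, [-44.0, -0.0, -9.0]), (326, [-45.0, 2.0, -10.0]), (332, [-45.0, 5.0, -10.0]), (338, [-38.0, 7.0, -6.0]), (344, [-37.0, 10.0, -6.0])]
[0.011, 0, -0.011] [319.82083604 210.34815345]
[0.011, 0, 0.011] [319.73914978 247.17349256]
[0, 0, 0] [319.8438328  237.28588771]
[0.011, 0.0145, -0.011] [346.52171235 210.36773478]
[0.011, -0.0075, -0.011] [306.00397933 210.33306383]
```

```bash
python3 - <<'E'
from h import *
c=dict(np.load('pics/s1.png.npz')); P=cloud(c); p=ctrl.get_obs()['eef_pos']; print(p)
T=np.linalg.inv(c['world_from_camera']);K=np.array([[c['fx'],0,c['cx']],[0,c['fy'],c['cy']],[0,0,1]],float)
for dz in(-.011,0,.028):
    v=T[:3,:3]@(p+[0,0,dz])+T[:3,3]; print(dz,cv2.projectPoints(v.reshape(1,1,3),np.zeros(3),np.zeros(3),K,np.array([float(c['k1']),0,0,0,0]))[0].ravel())
for r in range(50,92,4): print(r,[P[r,k].round(3).tolist() for k in (356,360,364)])
cv2.imwrite('pics/s1z.png',cv2.resize(c['img'][0:120,290:430],None,fx=4,fy=4,interpolation=cv2.INTER_CUBIC)[:,:,::-1])
E
```

```text
[0.47895571 0.08946469 0.31641824]
-0.011 [358.8335223   93.90405535]
0 [359.14108846  88.37399689]
0.028 [359.94209623  73.885191  ]
50 [[0.49, 0.083, 0.392], [0.483, 0.088, 0.39], [0.495, 0.098, 0.397]]
54 [[0.492, 0.084, 0.386], [0.494, 0.091, 0.388], [0.491, 0.097, 0.388]]
58 [[0.49, 0.084, 0.378], [0.489, 0.091, 0.379], [0.495, 0.099, 0.383]]
62 [[0.486, 0.083, 0.369], [0.49, 0.091, 0.372], [0.489, 0.098, 0.373]]
66 [[0.491, 0.085, 0.364], [0.49, 0.092, 0.365], [0.488, 0.098, 0.365]]
70 [[0.491, 0.085, 0.357], [0.49, 0.092, 0.358], [0.487, 0.098, 0.357]]
74 [[0.49, 0.085, 0.349], [0.494, 0.093, 0.353], [0.49, 0.099, 0.352]]
78 [[0.072, -0.021, 0.104], [0.491, 0.093, 0.344], [0.07, 0.001, 0.107]]
82 [[0.07, -0.021, 0.091], [0.073, -0.009, 0.095], [0.075, 0.002, 0.098]]
86 [[0.074, -0.019, 0.081], [0.072, -0.009, 0.082], [0.073, 0.003, 0.085]]
90 [[0.074, -0.019, 0.069], [0.068, -0.009, 0.068], [0.077, 0.004, 0.075]]
```

View pics/s1z.png

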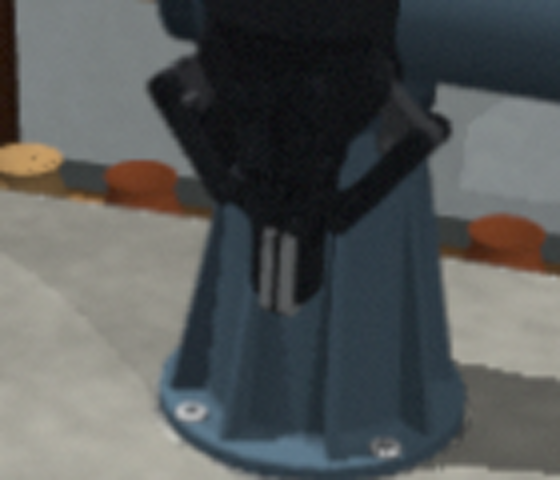

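```bash
python3 - <<'E'
from h import *
c=dict(np.load('pics/w1.png.npz')); he=cloud(c,c['hand_eye'])*1e3
m=(he[...,0]<-26)&(he[...,0]>-200)
for lo in range(-140,-20,8):
    q=he[m&(he[...,0]>=lo)&(he[...,0]<lo+8)]
    if len(q): 
        print(lo,len(q),'y',np.percentile(q[:,1],[0.5,99.5]).round(0),'z',np.percentile(q[:,2],[.5,50,99]).round(0))
E
```

```text
-124 20 y [-18.  17.] z [-19. -18. -18.]
-116 5259 y [-62.  60.] z [-18. -15.  -9.]
-108 9383 y [-59.  57.] z [-16. -11.  -1.]
-100 8493 y [-52.  51.] z [-16. -10.   7.]
-92 4852 y [-46.  45.] z [-16. -10.  10.]
-84 6695 y [-39.  38.] z [-12.  -8.  10.]
-76 3266 y [-34.  33.] z [-13. -10.  10.]
-68 1218 y [-21.  24.] z [-12.  -6.  12.]
-60 599 y [-14.  13.] z [-10.  -9.   4.]
-52 715 y [-14.  13.] z [-10.  -6.  -5.]
-44 609 y [-14.  13.] z [-10.  -6.  -5.]
-36 445 y [-14.  12.] z [-10.  -9.  -5.]
-28 32 y [-7.  6.] z [-10.  -9.  -9.]
```

Both cameras put the closed fingertips about 28 mm behind the reported TCP, not 11 mm ahead of it. I'll trust the measured value and choose heights that are safe under either. First I descend behind the knob, with the tips at about z 0.185.

Emit:
{"fn": "drive_tool", "kwargs": {
  "increments": [
    [0.04, -0.005, 0, 0, 0, 0, -1],
    [0.04, -0.005, 0, 0, 0, 0, -1],
    [0.04, 0, 0, 0, 0, 0, -1],
    [0.03, 0, -0.005, 0, 0, 0, -1],
    [0.01, 0, -0.007, 0, 0, 0, -1],
    [0, 0, 0, 0, 0, 0, -1]
  ]
}}

```text
time_s: 3.12
eef_pos: [0.4932, 0.0944, 0.1573]
eef_rot: [0.075, -0.703, 0.075, 0.703]
wrist_force: [0.7, 0.8, 0.8]
opening: 0.002
```

```bash
python3 - <<'E'
from h import *
st(); o,c=snap('wrist','w2.png'); snap('scene','s2.png'); knob(c,o)
E
```

```text
t 3.12 sel mm [-92.9  30.  157.3] F sel [0.6 1.  0.8] op 0.0
cap px [303. 161.] 6182 cap centre [-41.4  35.7 211.2] extent [[-55.7, 23.1, 206.3], [-29.6, 49.3, 215.7]] normal [-0.224  0.183  0.957]
r 189.3 shift -0.22 cross -0.194
```

View pics/w2.png

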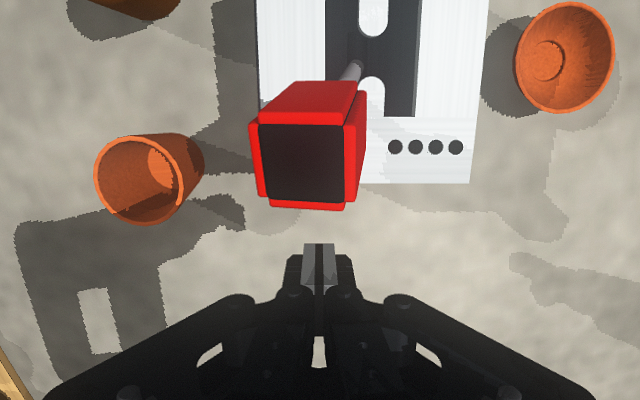

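View pics/s2.png

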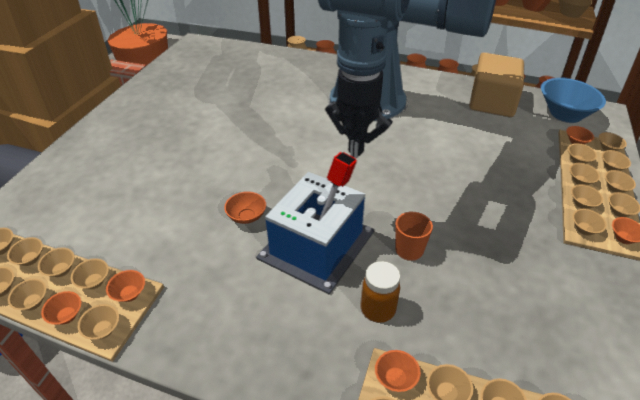

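The fingertips (about (319,245)) stand behind the knob's near face (lower edge about row 208). Now I push forward towards neutral.

Emit:
{"fn": "drive_tool", "kwargs": {
  "increments": [
    [0, -0.003, -0.01, 0, 0, 0, -1],
    [0, 0, -0.01, 0, 0, 0, -1],
    [0, 0, -0.008, 0, 0, 0, -1],
    [0, 0, -0.007, 0, 0, 0, -1],
    [0, 0, -0.007, 0, 0, 0, -1],
    [0, 0, -0.007, 0, 0, 0, -1],
    [0, 0, 0, 0, 0, 0, -1]
  ]
}}

```text
time_s: 4.1
eef_pos: [0.5419, 0.0876, 0.157]
eef_rot: [-0.075, 0.703, -0.075, -0.703]
wrist_force: [-1.1, 1.1, 0.0]
opening: -0.002
```

```bash
python3 - <<'E'
from h import *
st(); o,c=snap('wrist','w3.png'); knob(c,o)
E
```

```text
t 4.1 sel mm [-43.8  33.7 157. ] F sel [-1.3  0.9  0. ] op -0.0
cap px [312. 232.] 5758 cap centre [-15.7  36.6 215.1] extent [[-30.3, 23.9, 211.4], [-3.6, 50.1, 218.3]] normal [-0.084  0.189  0.978]
r 189.3 shift -0.083 cross -0.195
```

View pics/w3.png

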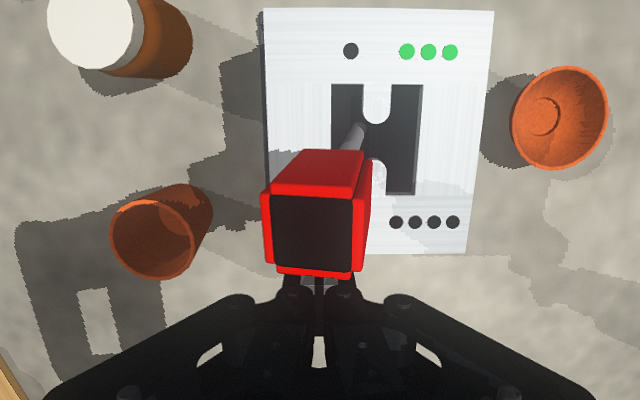

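The knob has been pushed to shift -0.083 and the stick is nearing the crossbar. I'll finish to neutral.

Emit:
{"fn": "drive_tool", "kwargs": {
  "increments": [
    [0, 0, -0.005, 0, 0, 0, -1],
    [0, 0, -0.005, 0, 0, 0, -1],
    [0, 0, -0.004, 0, 0, 0, -1],
    [0, 0, 0, 0, 0, 0, -1]
  ]
}}

```text
time_s: 4.65
eef_pos: [0.5555, 0.0848, 0.1572]
eef_rot: [-0.075, 0.703, -0.075, -0.703]
wrist_force: [-1.1, 1.2, 1.4]
opening: -0.001
```

```bash
python3 - <<'E'
from h import *
st(); o,c=snap('wrist','w4.png'); knob(c,o)
E
```

```text
t 4.65 sel mm [-29.9  33.7 157.2] F sel [-1.3  0.9  1.4] op -0.0
cap px [312. 233.] 6011 cap centre [ -2.2  36.7 215.8] extent [[-16.6, 24.0, 212.3], [10.2, 50.3, 218.5]] normal [-0.012  0.192  0.981]
r 189.4 shift -0.012 cross -0.195
```

Neutral reached (shift about -0.01). Now I back off, go round to the left face, and check.

Emit:
{"fn": "drive_tool", "kwargs": {
  "increments": [
    [0, 0, 0.02, 0, 0, 0, -1],
    [-0.005, -0.025, 0.01, 0, 0, 0, -1],
    [0, -0.03, 0, 0, 0, 0, -1],
    [0, 0, -0.02, 0, 0, 0, -1],
    [0, 0, -0.02, 0, 0, 0, -1],
    [0, 0, 0, 0, 0, 0, -1]
  ]
}}

```text
time_s: 5.45
eef_pos: [0.5774, 0.1362, 0.162]
eef_rot: [-0.075, 0.703, -0.075, -0.703]
wrist_force: [-0.2, 0.3, -0.1]
opening: 0.001
```

```bash
python3 - <<'E'
from h import *
st(); o,c=snap('wrist','w5.png'); snap('scene','s5.png'); knob(c,o); print(go(0,80,162))
E
```

```text
t 5.45 sel mm [-19.4  88.6 162. ] F sel [-0.3  0.2 -0.1] op 0.0
cap px [460. 254.] 5359 cap centre [ -2.1  37.5 215.6] extent [[-16.4, 24.4, 212.2], [10.3, 50.6, 218.5]] normal [-0.016  0.194  0.981]
r 189.4 shift -0.011 cross -0.199
[ -0.2   8.6 -20.9]
```

View pics/w5.png

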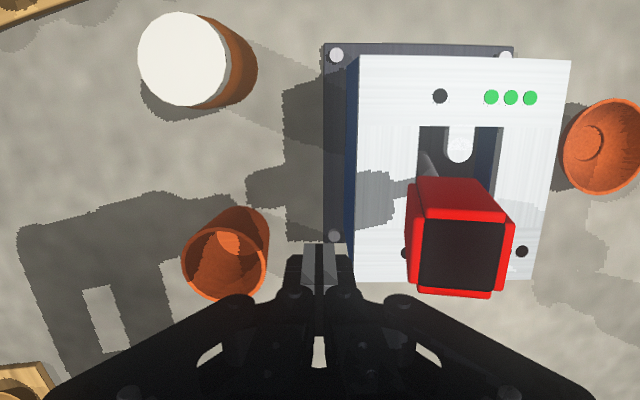

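Emit:
{"fn": "drive_tool", "kwargs": {
  "increments": [
    [0, 0, -0.018, 0, 0, 0, -1],
    [0, 0.012, 0, 0, 0, 0, -1],
    [0, 0.01, 0, 0, 0, 0, -1],
    [0, 0.008, 0, 0, 0, 0, -1],
    [0, 0.007, 0, 0, 0, 0, -1],
    [0, 0.007, 0, 0, 0, 0, -1],
    [0, 0, 0, 0, 0, 0, -1]
  ]
}}

```text
time_s: 6.42
eef_pos: [0.5846, 0.0892, 0.1622]
eef_rot: [0.075, -0.703, 0.075, 0.703]
wrist_force: [0.1, 2.0, 1.3]
opening: -0.001
```

```bash
python3 - <<'E'
from h import *
st(); o,c=snap('wrist','w6.png'); snap('scene','s6.png'); knob(c,o)
E
```

```text
t 6.42 sel mm [ -2.4  44.2 162.2] F sel [-0.3  1.9  1.3] op -0.0
cap px [403. 284.] 2539 cap centre [  4.6  14.3 218.9] extent [[-3.7, 0.4, 216.7], [10.7, 27.8, 227.9]] normal [0.055 0.037 0.998]
r 189.5 shift 0.024 cross -0.076
```

View pics/w6.png

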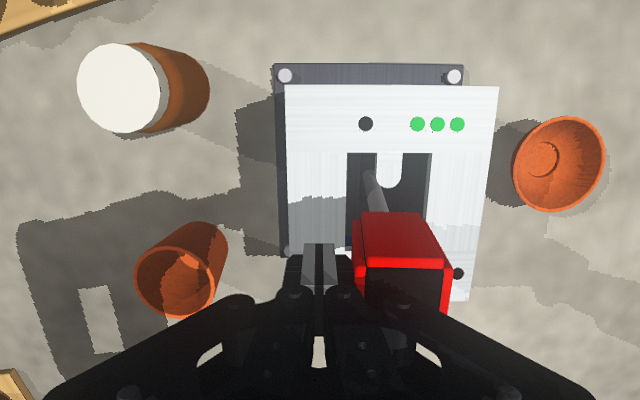

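View pics/s6.png

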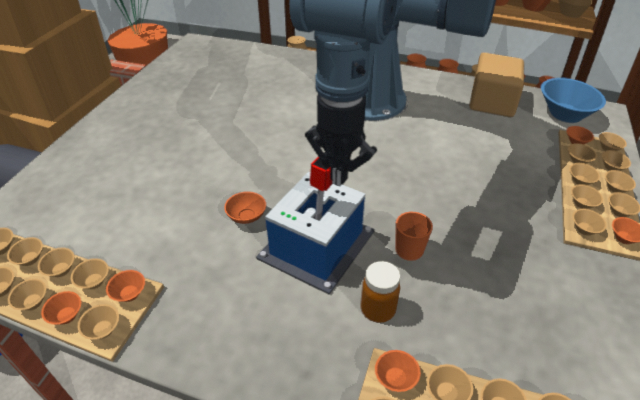

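The lever is crossing with about 2 N and shift unchanged; the cap's far edge stays at 10.7 mm. I'll continue.

Emit:
{"fn": "drive_tool", "kwargs": {
  "increments": [
    [0, 0.007, 0, 0, 0, 0, -1],
    [0, 0.007, 0, 0, 0, 0, -1],
    [0, 0.007, 0, 0, 0, 0, -1],
    [0, 0.007, 0, 0, 0, 0, -1],
    [0, 0.005, 0, 0, 0, 0, -1],
    [0, 0, 0, 0, 0, 0, -1]
  ]
}}

```text
time_s: 7.28
eef_pos: [0.5777, 0.0569, 0.1621]
eef_rot: [0.075, -0.703, 0.075, 0.703]
wrist_force: [-0.7, 0.9, 0.9]
opening: -0.002
```

```bash
python3 - <<'E'
from h import *
st(); o,c=snap('wrist','w7.png'); snap('scene','s7.png'); knob(c,o)
E
```

```text
t 7.28 sel mm [ -2.4  11.1 162.1] F sel [-0.9  0.7  0.9] op -0.0
cap px [409. 284.] 2444 cap centre [  4.3 -22.2 218.1] extent [[-5.9, -34.7, 215.9], [10.6, -7.2, 228.0]] normal [ 0.037 -0.167  0.985]
r 189.4 shift 0.023 cross 0.117
```

View pics/w7.png

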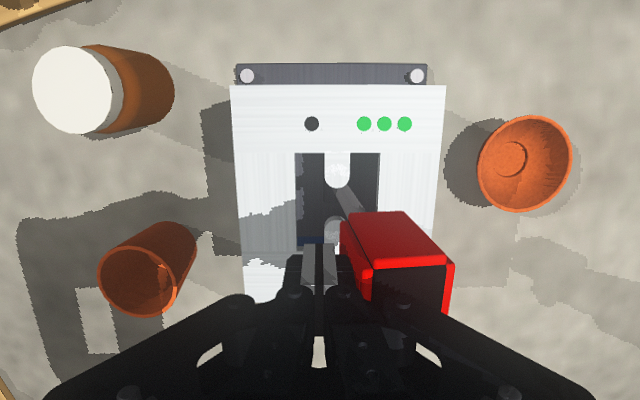

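Emit:
{"fn": "drive_tool", "kwargs": {
  "increments": [
    [0, 0.005, 0, 0, 0, 0, -1],
    [0, 0.004, 0, 0, 0, 0, -1],
    [0, 0.003, 0, 0, 0, 0, -1],
    [0, 0.002, 0, 0, 0, 0, -1]
  ]
}}

```text
time_s: 7.88
eef_pos: [0.5747, 0.0436, 0.162]
eef_rot: [0.075, -0.703, 0.075, 0.703]
wrist_force: [1.0, 2.1, -1.2]
opening: -0.0
```

```bash
python3 - <<'E'
from h import *
st(); o,c=snap('wrist','w8.png');  knob(c,o)
E
```

```text
t 7.88 sel mm [ -2.5  -2.5 162. ] F sel [ 0.5  2.3 -1.2] op -0.0
cap px [409. 282.] 2543 cap centre [  3.7 -36.3 215.8] extent [[-7.4, -48.9, 212.5], [10.7, -20.1, 228.1]] normal [ 0.057 -0.244  0.968]
r 189.4 shift 0.02 cross 0.193
```

Emit:
{"fn": "drive_tool", "kwargs": {
  "increments": [
    [0, 0.002, 0, 0, 0, 0, -1],
    [0, 0.001, 0, 0, 0, 0, -1],
    [0, 0, 0, 0, 0, 0, -1],
    [0, -0.02, 0, 0, 0, 0, -1],
    [0, -0.01, 0.02, 0, 0, 0, -1],
    [0, 0, 0.03, 0, 0, 0, -1],
    [0, 0, 0, 0, 0, 0, -1]
  ]
}}

```text
time_s: 8.8
eef_pos: [0.5305, 0.0823, 0.1622]
eef_rot: [0.074, -0.703, 0.074, 0.703]
wrist_force: [0.8, 0.6, 0.4]
opening: 0.001
```

```bash
python3 - <<'E'
from h import *
st(); o,c=snap('wrist','w9.png'); snap('scene','s9.png'); knob(c,o); print(go(-52,-35,157))
E
```

```text
t 8.8 sel mm [-53.9  26.  162.2] F sel [0.7 0.7 0.4] op 0.0
cap px [509. 162.] 5353 cap centre [ -2.3 -37.5 215.5] extent [[-16.5, -51.5, 211.8], [10.4, -25.5, 218.3]] normal [-0.008 -0.199  0.98 ]
r 189.2 shift -0.012 cross 0.199
[ 5.7 60.5  0.3]
```

View pics/w9.png

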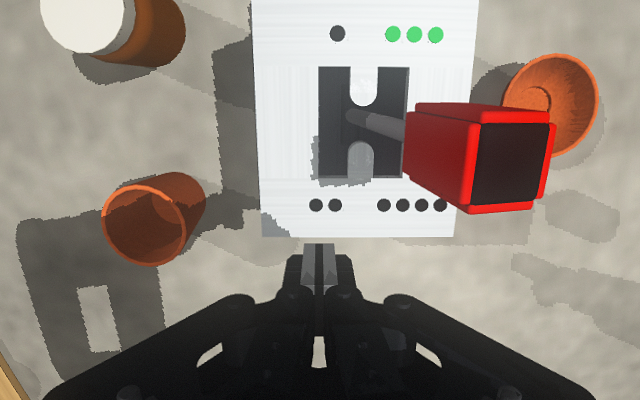

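The lever sits at neutral in the right lane (shift -0.012, cross 0.20). Now I go behind the near face and push forward.

Emit:
{"fn": "drive_tool", "kwargs": {
  "increments": [
    [0.003, 0.03, 0, 0, 0, 0, -1],
    [0.003, 0.03, 0, 0, 0, 0, -1],
    [0, 0, 0, 0, 0, 0, -1],
    [0, 0, -0.015, 0, 0, 0, -1],
    [0, 0, -0.01, 0, 0, 0, -1],
    [0, 0, -0.008, 0, 0, 0, -1],
    [0, 0, -0.008, 0, 0, 0, -1],
    [0, 0, 0, 0, 0, 0, -1]
  ]
}}

```text
time_s: 9.9
eef_pos: [0.5598, 0.0136, 0.156]
eef_rot: [-0.075, 0.703, -0.075, -0.703]
wrist_force: [-0.5, 0.8, 1.0]
opening: 0.001
```

```bash
python3 - <<'E'
from h import *
st(); o,c=snap('wrist','w10.png'); snap('scene','s10.png'); knob(c,o)
E
```

```text
t 9.9 sel mm [-10.8 -34.9 156. ] F sel [-0.7  0.7  1. ] op 0.0
cap px [331. 223.] 6386 cap centre [ 20.6 -38.3 214.2] extent [[6.6, -51.9, 210.1], [33.1, -25.6, 217.6]] normal [ 0.107 -0.205  0.973]
r 189.2 shift 0.109 cross 0.205
```

View pics/w10.png

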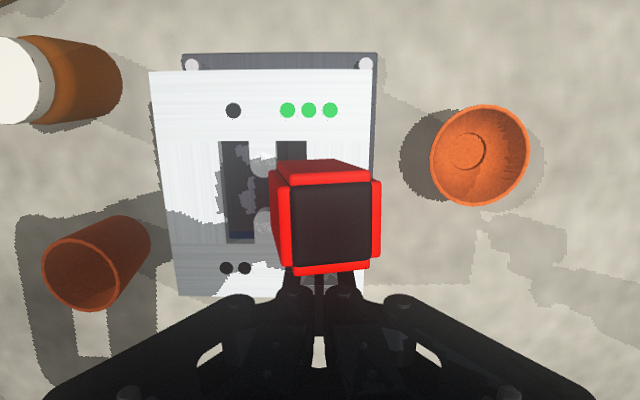

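The lever is entering the third slot (shift 0.11). I'll keep pushing gently.

Emit:
{"fn": "drive_tool", "kwargs": {
  "increments": [
    [0, 0, -0.007, 0, 0, 0, -1],
    [0, 0, -0.007, 0, 0, 0, -1],
    [0, 0, -0.006, 0, 0, 0, -1],
    [0, 0, -0.005, 0, 0, 0, -1],
    [0, 0, 0, 0, 0, 0, -1]
  ]
}}

```text
time_s: 10.62
eef_pos: [0.5842, 0.008, 0.1562]
eef_rot: [-0.075, 0.703, -0.075, -0.703]
wrist_force: [-0.5, -0.2, 0.4]
opening: 0.0
```

```bash
python3 - <<'E'
from h import *
st(); o,c=snap('wrist','w11.png'); knob(c,o)
E
```

```text
t 10.62 sel mm [ 14.2 -35.3 156.2] F sel [-0.4 -0.3  0.4] op 0.0
cap px [324. 211.] 5625 cap centre [ 47.7 -36.2 209.3] extent [[35.5, -50.6, 205.4], [61.0, -24.5, 214.0]] normal [ 0.25  -0.195  0.948]
r 189.0 shift 0.255 cross 0.199
```

Emit:
{"fn": "drive_tool", "kwargs": {
  "increments": [
    [0, 0, -0.003, 0, 0, 0, -1],
    [0, 0, -0.003, 0, 0, 0, -1],
    [0, 0, -0.002, 0, 0, 0, -1],
    [0, 0, 0, 0, 0, 0, -1]
  ]
}}

```text
time_s: 11.18
eef_pos: [0.5917, 0.0064, 0.1563]
eef_rot: [-0.075, 0.703, -0.075, -0.703]
wrist_force: [-1.8, 1.2, 0.4]
opening: -0.003
```

Emit:
{"fn": "drive_tool", "kwargs": {
  "increments": [
    [0, 0, -0.001, 0, 0, 0, -1],
    [0, 0, 0, 0, 0, 0, -1]
  ]
}}

```text
time_s: 11.42
eef_pos: [0.5924, 0.0063, 0.1562]
eef_rot: [0.075, -0.703, 0.075, 0.703]
wrist_force: [-2.3, 0.1, -0.6]
opening: -0.005
```

```bash
python3 - <<'E'
from h import *
st(); o,c=snap('wrist','w12.png'); knob(c,o)
E
```

```text
t 11.43 sel mm [ 22.6 -35.2 156.2] F sel [-2.2 -0.4 -0.6] op -0.01
cap px [319. 216.] 3987 cap centre [ 53.2 -33.6 207.9] extent [[44.3, -49.9, 205.1], [67.6, -23.8, 212.2]] normal [ 0.284 -0.186  0.941]
r 188.7 shift 0.286 cross 0.187
```

```bash
sed -i 's/>205)&(hsv/>198)\&(hsv/' h.py; python3 - <<'E'
from h import *
c=dict(np.load('pics/w12.png.npz')); knob(c,ctrl.get_obs())
E
```

```text
cap px [325. 205.] 5967 cap centre [ 57.5 -36.7 206.5] extent [[44.5, -50.2, 200.6], [70.0, -23.9, 212.0]] normal [ 0.303 -0.198  0.932]
r 189.2 shift 0.309 cross 0.205
```

Emit:
{"fn": "drive_tool", "kwargs": {
  "increments": [
    [0, 0, -0.001, 0, 0, 0, -1],
    [0, 0, -0.001, 0, 0, 0, -1],
    [0, 0, 0, 0, 0, 0, -1]
  ]
}}

```text
time_s: 11.85
eef_pos: [0.5935, 0.0061, 0.1559]
eef_rot: [0.075, -0.702, 0.075, 0.704]
wrist_force: [-5.7, 1.0, 1.3]
opening: 0.001
```

Emit:
{"fn": "drive_tool", "kwargs": {
  "increments": [
    [0, 0, -0.001, 0, 0, 0, -1],
    [0, 0, 0, 0, 0, 0, -1]
  ]
}}

```text
time_s: 12.1
eef_pos: [0.5939, 0.006, 0.1558]
eef_rot: [0.075, -0.702, 0.075, 0.704]
wrist_force: [-7.4, 1.3, 2.0]
opening: 0.003
```

```bash
python3 - <<'E'
from h import *
st(); o,c=snap('wrist','w13.png'); knob(c,o)
E
```

```text
t 12.1 sel mm [ 24.2 -35.2 155.8] F sel [-7.5 -0.3  2. ] op 0.0
cap px [325. 206.] 5948 cap centre [ 59.  -36.6 206. ] extent [[46.2, -50.2, 200.1], [71.6, -23.9, 211.6]] normal [ 0.31  -0.198  0.93 ]
r 189.2 shift 0.317 cross 0.205
```

The force has risen from 2 to 7.5 N with almost no further travel, so the lever is on the forward stop (shift 0.317). I'll back off and check. The knob reads about 33 mm right where home is about 37 mm, so I'll also nudge the left face gently out to the outer stop.

Emit:
{"fn": "drive_tool", "kwargs": {
  "increments": [
    [0, 0, 0.02, 0, 0, 0, -1],
    [0, -0.03, 0.02, 0, 0, 0, -1],
    [0, -0.03, 0, 0, 0, 0, -1],
    [0.003, 0, -0.03, 0, 0, 0, -1],
    [0.003, 0, -0.035, 0, 0, 0, -1],
    [0, 0, 0, 0, 0, 0, -1]
  ]
}}

```text
time_s: 12.9
eef_pos: [0.6348, 0.0584, 0.1502]
eef_rot: [-0.075, 0.704, -0.075, -0.702]
wrist_force: [-0.4, -0.7, -0.1]
opening: 0.005
```

```bash
python3 - <<'E'
from h import *
st(); o,c=snap('wrist','w14.png'); snap('scene','s14.png'); knob(c,o)
E
```

```text
t 12.9 sel mm [ 53.2  24.6 150.2] F sel [-0.3 -0.8 -0.1] op 0.0
cap px [323. 307.] 7430 cap centre [ 62.9  24.3 222.7] extent [[43.7, -18.4, 200.1], [65.2, 56.8, 229.8]] normal [-0.952  0.015  0.306]
r 204.2 shift 0.313 cross -0.126
```

View pics/w14.png

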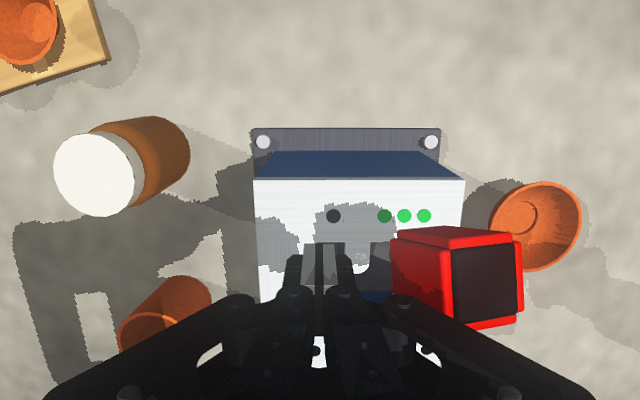

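The knob cap is at about (490,283), forward beside the green dots. The cap reading here picked up the gripper instead, so I'm ignoring it. Now the gentle nudge to the right.

Emit:
{"fn": "drive_tool", "kwargs": {
  "increments": [
    [0, 0.012, 0, 0, 0, 0, -1],
    [0, 0.01, 0, 0, 0, 0, -1],
    [0, 0.004, 0, 0, 0, 0, -1],
    [0, 0.002, 0, 0, 0, 0, -1],
    [0, 0, 0, 0, 0, 0, -1]
  ]
}}

```text
time_s: 13.62
eef_pos: [0.6265, 0.0319, 0.1504]
eef_rot: [-0.075, 0.703, -0.075, -0.703]
wrist_force: [-0.0, 1.1, 0.6]
opening: 0.001
```

Emit:
{"fn": "drive_tool", "kwargs": {
  "increments": [
    [0, 0.002, 0, 0, 0, 0, -1],
    [0, 0.001, 0, 0, 0, 0, -1],
    [0, 0, 0, 0, 0, 0, -1]
  ]
}}

```text
time_s: 14.0
eef_pos: [0.6258, 0.0289, 0.1501]
eef_rot: [0.075, -0.703, 0.075, 0.703]
wrist_force: [-0.1, 2.2, 0.6]
opening: -0.002
```

```bash
python3 - <<'E'
from h import *
st(); o,c=snap('wrist','w15.png')
S=sel(wcloud(c,o))*1e3; hsv=cv2.cvtColor(c['img'],cv2.COLOR_RGB2HSV)
m=(S[...,0]>20)&(S[...,1]<-8)&(S[...,1]>-75)&(S[...,2]>160)&(S[...,2]<222)&(hsv[...,1]>130)
print(np.percentile(S[m],[1,99],axis=0).round(1))
E
```

```text
t 14.0 sel mm [ 50.5  -6.1 150.1] F sel [-0.6  2.1  0.6] op -0.0
[[ 46.7 -57.4 164.3]
 [ 75.6 -13.5 209.7]]
```

View pics/w15.png

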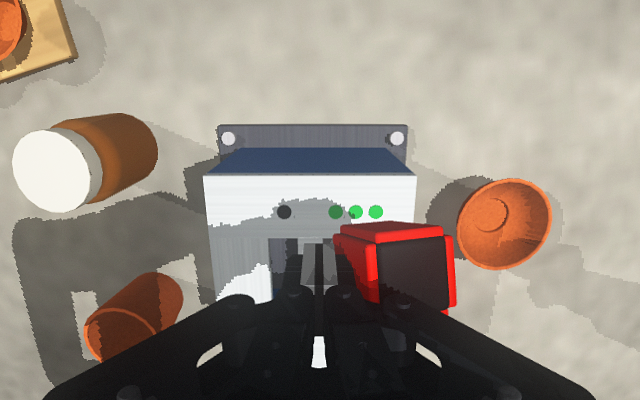

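Emit:
{"fn": "drive_tool", "kwargs": {
  "increments": [
    [0, 0.001, 0, 0, 0, 0, -1],
    [0, 0.001, 0, 0, 0, 0, -1],
    [0, 0, 0, 0, 0, 0, -1]
  ]
}}

```text
time_s: 14.42
eef_pos: [0.6253, 0.0271, 0.1499]
eef_rot: [0.075, -0.703, 0.074, 0.703]
wrist_force: [-0.6, 5.6, -0.5]
opening: 0.002
```

Emit:
{"fn": "drive_tool", "kwargs": {
  "increments": [
    [0, 0.001, 0, 0, 0, 0, -1],
    [0, 0.001, 0, 0, 0, 0, -1],
    [0, 0, 0, 0, 0, 0, -1]
  ]
}}

```text
time_s: 14.8
eef_pos: [0.6251, 0.0264, 0.1499]
eef_rot: [0.075, -0.703, 0.074, 0.703]
wrist_force: [2.1, 8.7, -1.8]
opening: -0.005
```

Emit:
{"fn": "drive_tool", "kwargs": {
  "increments": [
    [0, 0.001, 0, 0, 0, 0, -1],
    [0, 0, 0, 0, 0, 0, -1]
  ]
}}

```text
time_s: 15.05
eef_pos: [0.625, 0.0261, 0.1499]
eef_rot: [-0.076, 0.703, -0.073, -0.703]
wrist_force: [1.7, 10.8, -2.0]
opening: -0.001
```

The outer stop is reached. I'll withdraw and verify.

Emit:
{"fn": "drive_tool", "kwargs": {
  "increments": [
    [0, -0.02, 0, 0, 0, 0, -1],
    [-0.01, -0.02, 0, 0, 0, 0, -1],
    [-0.05, 0, 0, 0, 0, 0, -1],
    [-0.05, 0, 0.02, 0, 0, 0, -1],
    [-0.04, 0, 0.05, 0, 0, 0, -1],
    [0, 0.03, 0.06, 0, 0, 0, -1],
    [0, 0, 0.05, 0, 0, 0, -1],
    [0, 0, 0, 0, 0, 0, -1]
  ]
}}

```text
time_s: 16.05
eef_pos: [0.4545, 0.0734, 0.3008]
eef_rot: [-0.074, 0.704, -0.074, -0.702]
wrist_force: [0.8, -0.8, -0.3]
opening: -0.001
```

```bash
python3 - <<'E'
from h import *
st(); o,c=snap('wrist','w16.png'); snap('scene','s16.png'); knob(c,o)
E
```

```text
t 16.05 sel mm [-126.3    1.3  300.8] F sel [ 1.  -0.6 -0.3] op -0.0Traceback (most recent call last):
  File "<stdin>", line 2, in <module>
  File "h.py", line 41, in knob
    k,l,s_,ce=cv2.connectedComponentsWithStats(cap.astype(np.uint8)); i=1+s_[1:,4].argmax()
                                                                          ~~~~~~~~~~~~~~~^^
ValueError: attempt to get argmax of an empty sequence
```

View pics/w16.png

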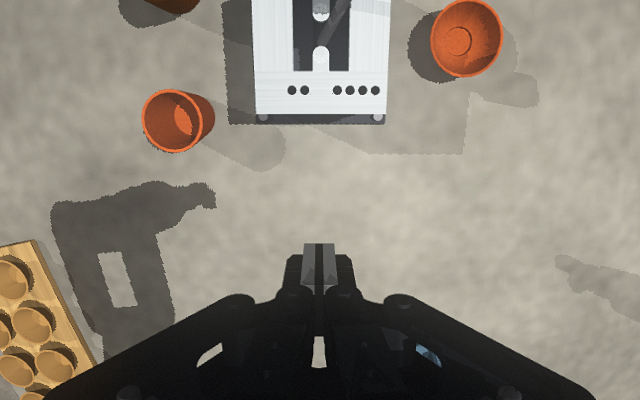

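View pics/s16.png

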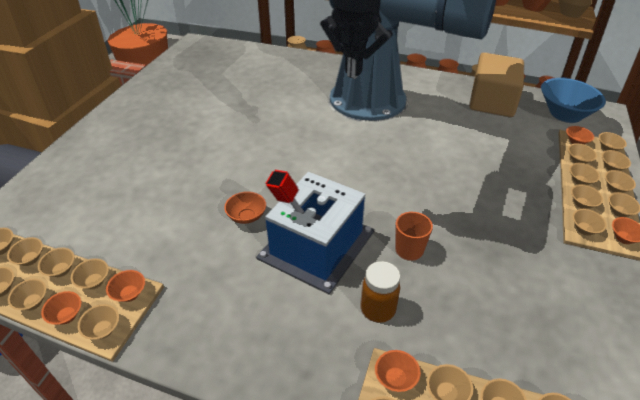

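Emit:
{"fn": "drive_tool", "kwargs": {
  "increments": [
    [-0.03, 0, -0.03, 0, 0, 0, -1],
    [0, 0, -0.04, 0, 0, 0, -1],
    [0, 0, 0, 0, 0, 0, -1]
  ]
}}

```text
time_s: 16.52
eef_pos: [0.5277, 0.0568, 0.3286]
eef_rot: [0.075, -0.703, 0.075, 0.703]
wrist_force: [-0.3, 0.4, -0.9]
opening: 0.002
```

```bash
python3 - <<'E'
from h import *
st(); o,c=snap('wrist','w17.png'); knob(c,o)
for f in('s0','s16'):
    c=dict(np.load(f'pics/{f}.png.npz')); P=cloud(c); z=P[...,2]
    m=((z>.022)&(z<.105)&(P[...,0]>.4)&(P[...,0]<.72)&(abs(P[...,1])<.28)).astype(np.uint8)
    k,l,s,ce=cv2.connectedComponentsWithStats(m)
    for j in range(1,k):
        if s[j,4]>300: print(f,ce[j].round(1),s[j,4],np.nanmedian(P[l==j],0).round(4))
E
```

```text
t 16.52 sel mm [-51.3   0.5 328.6] F sel [-0.4  0.3 -0.9] op 0.0
cap px [374.  43.] 1100 cap centre [ 58.2 -42.2 204.8] extent [[45.9, -55.5, 198.8], [71.3, -30.0, 210.7]] normal [ 0.307 -0.227  0.924]
r 189.0 shift 0.313 cross 0.237
s0 [244.6 204.6] 520 [ 0.5382 -0.1333  0.0317]
s0 [313.7 205.1] 304 [0.5029 0.0107 0.0426]
s0 [315.  243.7] 2721 [0.646  0.0696 0.0654]
s0 [412.2 232. ] 1291 [0.5259 0.2257 0.0555]
s0 [380.6 288.1] 1711 [0.7064 0.2028 0.0904]
s16 [244.5 204.6] 510 [ 0.5376 -0.1337  0.0319]
s16 [317.2 203.7] 321 [0.5032 0.0155 0.0412]
s16 [315.1 243.7] 2719 [0.646  0.0696 0.0655]
s16 [412.2 232. ] 1293 [0.5259 0.2257 0.0554]
s16 [380.6 288.1] 1711 [0.7064 0.2026 0.09  ]
```

View pics/w17.png

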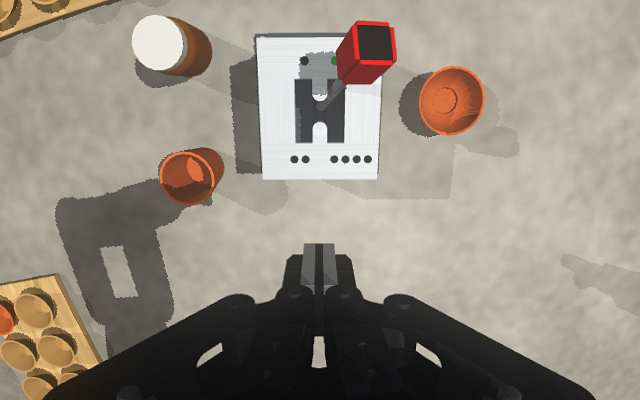

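Everything checks out: shift about 0.313 and cross 0.237, with the cup, bowl and jar unmoved. The sideways nudge may have dragged shift back slightly, so I'll do one light forward touch on the near face to confirm it's home.

Emit:
{"fn": "drive_tool", "kwargs": {
  "increments": [
    [0.03, 0.038, 0, 0, 0, 0, -1],
    [0.05, 0, 0, 0, 0, 0, -1],
    [0.05, 0, 0, 0, 0, 0, -1],
    [0.04, 0, 0, 0, 0, 0, -1],
    [0.003, 0, -0.02, 0, 0, 0, -1],
    [0, 0, -0.03, 0, 0, 0, -1],
    [0, 0, -0.017, 0, 0, 0, -1],
    [0, 0, 0, 0, 0, 0, -1]
  ]
}}

```text
time_s: 17.58
eef_pos: [0.5828, 0.0065, 0.1561]
eef_rot: [0.075, -0.703, 0.075, 0.703]
wrist_force: [0.7, 0.8, 0.1]
opening: 0.001
```

```bash
python3 - <<'E'
from h import *
st()
E
```

```text
t 17.57 sel mm [ 13.2 -37.1 156.1] F sel [0.5 0.9 0.1] op 0.0
```

Emit:
{"fn": "drive_tool", "kwargs": {
  "increments": [
    [0, 0, -0.004, 0, 0, 0, -1],
    [0, 0, -0.003, 0, 0, 0, -1],
    [0, 0, -0.002, 0, 0, 0, -1],
    [0, 0, 0, 0, 0, 0, -1]
  ]
}}

```text
time_s: 18.08
eef_pos: [0.5913, 0.0046, 0.1563]
eef_rot: [-0.075, 0.703, -0.075, -0.703]
wrist_force: [-0.5, 0.5, 0.0]
opening: 0.001
```

Emit:
{"fn": "drive_tool", "kwargs": {
  "increments": [
    [0, 0, -0.001, 0, 0, 0, -1],
    [0, 0, -0.001, 0, 0, 0, -1],
    [0, 0, 0, 0, 0, 0, -1]
  ]
}}

```text
time_s: 18.45
eef_pos: [0.5927, 0.0043, 0.156]
eef_rot: [0.075, -0.703, 0.075, 0.704]
wrist_force: [-4.0, 0.7, 0.6]
opening: -0.002
```

Emit:
{"fn": "drive_tool", "kwargs": {
  "increments": [
    [0, 0, -0.001, 0, 0, 0, -1],
    [0, 0, 0, 0, 0, 0, -1]
  ]
}}

```text
time_s: 18.7
eef_pos: [0.5932, 0.0042, 0.1559]
eef_rot: [0.075, -0.702, 0.075, 0.704]
wrist_force: [-5.6, 1.4, 1.8]
opening: -0.003
```

```bash
python3 - <<'E'
from h import *
st(); o,c=snap('wrist','w18.png'); knob(c,o)
E
```

```text
t 18.7 sel mm [ 23.8 -37.1 155.9] F sel [-5.7  0.2  1.8] op -0.0
cap px [335. 204.] 5660 cap centre [ 58.9 -42.3 204.7] extent [[46.2, -56.0, 198.8], [71.5, -29.9, 210.5]] normal [ 0.31  -0.225  0.924]
r 189.2 shift 0.317 cross 0.237
```

On the stop again at the same position as before. Withdraw.

Emit:
{"fn": "drive_tool", "kwargs": {
  "increments": [
    [0, 0, 0.02, 0, 0, 0, -1],
    [-0.01, 0, 0.04, 0, 0, 0, -1],
    [-0.05, 0, 0.03, 0, 0, 0, -1],
    [-0.06, 0, 0, 0, 0, 0, -1],
    [-0.05, -0.02, 0, 0, 0, 0, -1],
    [0, 0, 0, 0, 0, 0, -1],
    [0, 0, 0, 0, 0, 0, -1]
  ]
}}

```text
time_s: 19.62
eef_pos: [0.5106, 0.0423, 0.3258]
eef_rot: [-0.075, 0.703, -0.075, -0.703]
wrist_force: [-0.5, -1.1, -0.6]
opening: 0.0
```

```bash
python3 - <<'E'
from h import *
st(); o,c=snap('wrist','w19.png'); snap('scene','s19.png'); knob(c,o); print(np.abs(ctrl.get_obs()['dq']).max())
c=dict(np.load('pics/s19.png.npz')); P=cloud(c); z=P[...,2]
m=((z>.022)&(z<.105)&(P[...,0]>.4)&(P[...,0]<.72)&(abs(P[...,1])<.28)).astype(np.uint8)
k,l,s,ce=cv2.connectedComponentsWithStats(m)
for j in range(1,k):
    if s[j,4]>300: print(ce[j].round(1),s[j,4],np.nanmedian(P[l==j],0).round(4))
E
```

```text
t 19.62 sel mm [-65.  -17.3 325.8] F sel [-0.2 -1.2 -0.6] op 0.0
cap px [352.  24.] 1185 cap centre [ 58.1 -42.  204.9] extent [[45.5, -56.0, 198.8], [71.1, -29.6, 210.6]] normal [ 0.294 -0.212  0.932]
r 189.0 shift 0.312 cross 0.236
0.0048880662343188715
[244.7 204.6] 532 [ 0.537  -0.1335  0.0312]
[317.3 203.5] 321 [0.5034 0.0154 0.0413]
[315.3 243.7] 2719 [0.646  0.0699 0.0655]
[412.3 232. ] 1297 [0.5253 0.226  0.0553]
[380.6 288.1] 1718 [0.7065 0.2025 0.0898]
```

View pics/s19.png

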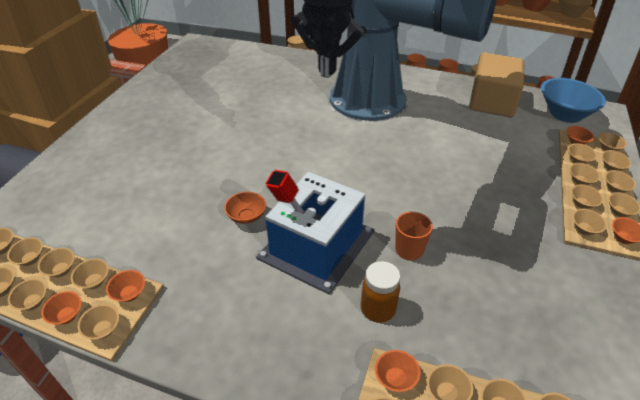

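The knob (about (282,186)) is forward-right at the third slot. The robot is clear, and the cup, bowl and jar are in place.

```bash
python3 -c "
from bench import hand_in; print(hand_in())"
```

```text
the job is handed in; nothing more can be done
None
```

The lever is in third gear, fully forward in the far right slot, and I've handed the job in after about 20 s of robot time.

**Moves:** I used closed fingertips on one face at a time:
1. I pushed the near face from the second slot to neutral.
2. I pushed the left face across the bar into the right lane; shift read about -0.01 before and after the crossing, so the lever never entered the fourth slot.
3. I pushed the near face forward to the end stop.
4. I nudged it lightly to the right-hand outer stop, then touched it forward once more.

**Last checks:**
- **Lever:** shift read 0.312 to 0.317 against 0.32, and cross read 0.236 against 0.24. That puts the knob about 51 mm forward and 37 mm right.
- **Force:** the highest wrist force I saw was about 11 N, at the outer stop, against 2–4 N to move the lever.
- **Cup, bowl and jar:** they stayed within about 1 mm of where they began, which is within measurement noise.
- **Robot:** it was clear of everything.

**What disagreed:**
- **Fingertips:** both cameras put the closed fingertips about 28 mm behind the reported TCP, where the text says 11 mm ahead. I used the camera value, and the contacts came where it predicted.
- **Final shift:** with the arm withdrawn it reads about 0.005 rad lower than while pressed on the stop. That is about the size of the measurement error.
- **Failed readings:** one knob reading picked up the gripper and one found nothing. I discarded both and measured again.

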